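Sift the baking weights out of the tartlet moulds

TASK

Ceramic baking weights and brass tartlet moulds have got mixed in the sieve: take the lid off the steel pan and lay it flat, right way up, on a free patch of the worktop. Then lift the sieve by its blue bar, hold it level over the pan and shake it side to side until all five weights have dropped into the pan and only the two moulds are left in the sieve. Finally rest the sieve on the wooden stand with both its rods down in the notches so that it sits level, let go, and leave the jar and bowl where they are.

Things in the scene. Friction and masses are not known exactly. Their poses are not given: they have to be found in the camera images.
- sieve: Loose steel bar sieve: open box 160 (own x) x 132 (own y) mm, walls 4 mm thick from 12 to 56 mm above its underside, slotted floor, two rods underneath on which it stands, blue grip bar overhead. 0.28 to 0.46 kg empty, contents 0.18 kg. Symmetric: either way round is the same. Origin: centre of the underside (bottom of the rods); z up.
- sieve_grip (a point): Middle of the sieve's blue grip bar, 112 mm above its underside: bar 14 mm wide (y) and 14 mm high, along the sieve's x, free over 140 mm of its length; between the bar and the contents there is 49 mm of air.
- pan: Open stainless steel pan, fixed to the worktop, 176 (x) x 162 (y) mm outside, 65 mm high, walls and floor 5 mm, thin rim flange to 188 x 174 mm. Origin: centre of its underside; z up. Covered by the lid at the start.
- lid: Loose flat aluminium lid 184 (x) x 170 (y) x 6 mm lying on the pan's rim, 0.2 to 0.33 kg, black grip bar on top. Origin: centre of its underside; z up.
- lid_grip (a point): Middle of the lid's black grip bar, 38 mm above the lid's underside: bar 14 mm wide (y), 14 mm high, 100 mm long along the lid's x, with 25 mm of air between it and the lid plate.
- stand: Wooden saddle stand fixed to the worktop, 218 (x) x 160 (y) mm, 74 mm high: base board and two upright end boards, 12 mm thick, centred at x = -103 and +103 mm, each with two V notches. The seated sieve is centred on it, its x along the stand's x, its underside 62.5 mm above the worktop. Origin: centre of the underside; z up.
- jar: Amber glass jar with aluminium cap, 68 mm diameter, 110 mm high, standing. Bystander. Origin: centre of its underside.
- bowl: White ceramic bowl, 100 mm diameter, 50 mm high. Bystander. Origin: centre of its underside.
- weight1: Terracotta ceramic baking weight, a drum 26 mm in diameter, 14 mm high, 15 g, at first lying flat on a sieve floor strip. Friction (about 0.6) holds it there while carried smoothly; quick side strokes (50 mm in 0.2 s) make it slide; it drops through a slot in any attitude. Origin: centre of one flat face, its underside at first.
- weight2: Terracotta ceramic baking weight, a drum 26 mm in diameter, 14 mm high, 15 g, at first lying flat on a sieve floor strip. Friction (about 0.6) holds it there while carried smoothly; quick side strokes (50 mm in 0.2 s) make it slide; it drops through a slot in any attitude. Origin: centre of one flat face, its underside at first.
- weight3: Terracotta ceramic baking weight, a drum 26 mm in diameter, 14 mm high, 15 g, at first lying flat on a sieve floor strip. Friction (about 0.6) holds it there while carried smoothly; quick side strokes (50 mm in 0.2 s) make it slide; it drops through a slot in any attitude. Origin: centre of one flat face, its underside at first.
- weight4: Terracotta ceramic baking weight, a drum 26 mm in diameter, 14 mm high, 15 g, at first lying flat on a sieve floor strip. Friction (about 0.6) holds it there while carried smoothly; quick side strokes (50 mm in 0.2 s) make it slide; it drops through a slot in any attitude. Origin: centre of one flat face, its underside at first.
- weight5: Terracotta ceramic baking weight, a drum 26 mm in diameter, 14 mm high, 15 g, at first lying flat on a sieve floor strip. Friction (about 0.6) holds it there while carried smoothly; quick side strokes (50 mm in 0.2 s) make it slide; it drops through a slot in any attitude. Origin: centre of one flat face, its underside at first.
- mould1: Brass tartlet mould standing mouth down in the sieve, 56 mm across at the bottom, 40 mm at the top, 40 mm high, 50 g, loose; too large for the slots. Origin: centre of its underside.
- mould2: Brass tartlet mould standing mouth down in the sieve, 56 mm across at the bottom, 40 mm at the top, 40 mm high, 50 g, loose; too large for the slots. Origin: centre of its underside.
- sieve_floor (a point): Centre of the sieve floor's top, 16 mm above its underside. The floor is three flat strips 20 mm wide and 4 mm thick along the sieve's x, centred at y = -52, 0, +52 mm, with two open slots 32 mm wide between them.
- sieve_rods (a point): Midway between the sieve's two round steel rods, on their axes' height (6 mm above its underside). Rods 12 mm in diameter, 244 mm long, along the sieve's x at y = -52 and +52 mm; they stick out 42 mm past each end of the box.
- stand_notches (a point): Centre of the stand at the height of the notches' lowest points, 60 mm above the worktop. The 90-degree V notches lie at y = -52 and +52 mm in each end board, 28 mm wide at the top and 14 mm deep.
There are look-alikes about, which are no part of the job. What is shaped like the mould2 but pink or red is not meant.

How it is judged (in metres and radians):
On the way, in this order (a step that is already met when the one before it is completed fails the run):
1. the lid lies flat and right way up on the worktop, off the pan (height (world z) of lid below 0.012 m and angle between lid's own z axis and vertical below 0.08 rad and horizontal distance between lid and pan above 0.15 m and linear speed of lid below 0.03 m/s and contact force between the fingers and lid below 0.5 N), for 0.2 s.
2. the sieve is held over the pan (horizontal distance between sieve and pan below 0.07 m and height (world z) of sieve above 0.058 m), for 0.1 s.
3. all five weights are in the pan and both moulds still in the sieve, which is still up over the pan (all of step 2 and x of weight1 in the frame of pan between -0.083 and 0.083 m and y of weight1 in the frame of pan between -0.076 and 0.076 m and z of each of weight1, weight2, weight3, weight4, weight5 in the frame of pan below 0.06 m and x of weight2 in the frame of pan between -0.083 and 0.083 m and y of weight2 in the frame of pan between -0.076 and 0.076 m and x of weight3 in the frame of pan between -0.083 and 0.083 m and y of weight3 in the frame of pan between -0.076 and 0.076 m and x of weight4 in the frame of pan between -0.083 and 0.083 m and y of weight4 in the frame of pan between -0.076 and 0.076 m and x of weight5 in the frame of pan between -0.083 and 0.083 m and y of weight5 in the frame of pan between -0.076 and 0.076 m and x of mould1 in the frame of sieve between -0.076 and 0.076 m and y of mould1 in the frame of sieve between -0.062 and 0.062 m and z of mould1 in the frame of sieve between 0 and 0.06 m and x of mould2 in the frame of sieve between -0.076 and 0.076 m and y of mould2 in the frame of sieve between -0.062 and 0.062 m and z of mould2 in the frame of sieve between 0 and 0.06 m), for 0.1 s.
4. the sieve rests level with both rods in the stand's notches, let go (horizontal distance between sieve and stand below 0.014 m and height (world z) of sieve between 0.056 and 0.068 m and angle between sieve's own z axis and vertical below 0.06 rad and angle between the x axis of sieve and the x axis of stand, either way round below 0.1 rad and contact force between the fingers and sieve below 0.5 N), for 0.2 s.
At the end, for the whole second after the job is handed in: All 5 weights in the pan, both moulds in the sieve; lid flat (0.08 rad), right way up on the worktop, 150 mm or more from the pan's centre; sieve in the notches: within 14 mm of the stand's centre, underside 56-68 mm up, level to 0.06 rad, aligned to 0.1 rad; all at rest, let go (x of weight1 in the frame of pan between -0.083 and 0.083 m and y of weight1 in the frame of pan between -0.076 and 0.076 m and z of each of weight1, weight2, weight3, weight4, weight5 in the frame of pan below 0.06 m and x of weight2 in the frame of pan between -0.083 and 0.083 m and y of weight2 in the frame of pan between -0.076 and 0.076 m and x of weight3 in the frame of pan between -0.083 and 0.083 m and y of weight3 in the frame of pan between -0.076 and 0.076 m and x of weight4 in the frame of pan between -0.083 and 0.083 m and y of weight4 in the frame of pan between -0.076 and 0.076 m and x of weight5 in the frame of pan between -0.083 and 0.083 m and y of weight5 in the frame of pan between -0.076 and 0.076 m and x of mould1 in the frame of sieve between -0.076 and 0.076 m and y of mould1 in the frame of sieve between -0.062 and 0.062 m and z of mould1 in the frame of sieve between 0 and 0.06 m and x of mould2 in the frame of sieve between -0.076 and 0.076 m and y of mould2 in the frame of sieve between -0.062 and 0.062 m and z of mould2 in the frame of sieve between 0 and 0.06 m and height (world z) of lid below 0.012 m and angle between lid's own z axis and vertical below 0.08 rad and horizontal distance between lid and pan above 0.15 m and linear speed of lid below 0.03 m/s and horizontal distance between sieve and stand below 0.014 m and height (world z) of sieve between 0.056 and 0.068 m and angle between sieve's own z axis and vertical below 0.06 rad and angle between the x axis of sieve and the x axis of stand, either way round below 0.1 rad and linear speed of sieve below 0.02 m/s); the robot touches nothing.
It fails at once if the sieve is tipped more than 20 degrees (angle between sieve's own z axis and vertical above 0.35 rad).
It fails at once if the jar is pushed more than 30 mm (distance of jar from where it was at the start of the episode above 0.03 m).
It fails at once if the bowl is pushed more than 30 mm (distance of bowl from where it was at the start of the episode above 0.03 m).
It also fails if it takes over 58 s, if anything falls off the work surface, if the arm or the gripper's body presses on something with over 40 N, if the wrist force passes 120 N, or if a joint passes its speed limit or range.

ROBOT

A 6-joint arm with a two-finger parallel gripper is mounted at the origin on the work surface. World frame = base frame: x ahead of the robot, y to its left, z up, the work surface at z = 0. Lengths are in m, angles in degrees, forces in N, time in s.
With the tool pointing down it reaches from about 0.25 to 0.725 m from the base axis. Payload 9.7 kg.
Tool frame: the origin (TCP) lies at the very end of the fingers, on their centre line; the grasp point (between the pads) lies 19 mm behind it; z points along the fingers, y is the line along which they close (so a half turn about z gives the same grasp; the last joint's range is limited). The gripper opens to 85 mm and grips with 20 to 120 N. Pads are 22 mm wide; open, the fingers measure 114 mm over their backs; the gripper's body (76 mm by 85 mm) begins 54 mm behind the grasp point. The pads swing forward as they close: fully open they stand 13 mm farther back than shut.
Start: joints at [68.583, 4.979, 10.078, 95.1, 0, 90], TCP at [0.201, 0.512, 0.231] pointing down, gripper open.
Joint ranges: [-179.16, 179.16], [-48.56, 103.87], [-65.8, 70.77], [-126.05, 130.52], [-82.76, 87.17], [-180, 180]. Speed limits (degrees/s): [127.2, 127.2, 147.25, 180, 180, 180].

INTERFACE

Orientations are given as [roll, pitch, yaw] about the fixed x, y, z axes, in that order (R = Rz(yaw) Ry(pitch) Rx(roll)).
In Python, from workcell import telemetry, optics, workorder gives the robot as it stands.
- The arm moves only by the shell command python3 -m handwheel 'ROWS' [FORCE]. ROWS is JSON, a list of rows, each an object of numbers: "tx", "ty", "tz": the shift along the tool's x, y, z in m; "ax", "ay", "az": the turn, a rotation vector about the tool's x, y, z in degrees; "jaw": the gripper command: -1 is shut, 1 is fully open, values between are in proportion. A call has exactly 10 rows; each row shifts and turns the commanded pose from where the row before left it, along the tool's axes as they then stand; what a row does not reach is not made up. A row lasts 1/8 s, in which the tool goes at most 62.5 mm and 10.7 degrees, less where a joint would pass 70% of its speed; a pose out of reach is approached as far as the arm can. A call is refused whole if a number of a shift passes 0.0625 or a number of a turn 10.7, either way. A call with a gripper value outside its range is refused whole. The fingers move at their own pace and stop on an object; FORCE is the grip in N (left out, the last holds). Time passes only in rows, so rows that do not move let the fingers close, or fill a call up. It gives the time, the measured TCP pose, the force, the opening and the grip force at its end, in the units of the state.
- telemetry.get_obs(): the state, without advancing time (a new reading comes with each control period).
- optics.camera(name): name is "scene" or "side" or "wrist"; returns a dict with "color" (480x640x3 uint8, red, green, blue), "K" (3x3 intrinsics, pixels), "k1" (the pictures are not rectified: a ray, as slopes to the right and down, at radius r is drawn at 1 + k1 r^2 times it, then the intrinsics apply), "extrinsics" (4x4, takes a point from camera to world coordinates); the wrist camera has in their place "mount" (4x4, takes a point from camera to tool coordinates, whose origin is the TCP and whose axes are the flange's). Camera axes: x right, y down, z forward; pixel columns grow to the right and rows downward; lengths in m; the calibration is good to about 2 mm. A picture is of the moment at which its call begins: read the wrist's pose just before it. There is no depth.
- workorder.job_done(): hands the job in; it is judged then, once.
The state is a dict: "time": time; "q": joint angles; "qd": joint speeds; "joint_efforts": joint torques, N m; "ee_pos": TCP position; "tcp_rot": TCP orientation; "wrist_force": force on the tool from outside, world axes, zero at the start; "torque": the same for the moment, N m; "opening": finger opening in m; "grasp_force": force on a finger pad.
Only numpy, scipy, OpenCV 4.12 (cv2) and the standard library are available. Lean on these libraries where they do the work, as an engineer would, in place of code of your own. Each camera call takes 0.05 s, during which the arm holds its last target. There are 200 camera calls.

## Working session

There is one attempt and no reset: what is moved stays moved. The work goes in short steps, Python scripts to look and compute and a shell command to move; the robot and the scene stay as the last step left them, time stands still between calls to the robot, and variables do not carry over. Pictures are saved under pics/ and viewed, at most 10 in all, crops included, and the job is handed in when it is done.

```bash
mkdir -p pics; ls
python3 - <<'E'
from workcell import telemetry, optics
import cv2,pickle
o=telemetry.get_obs();print(o)
d={}
for n in("scene","side","wrist"):
    c=optics.camera(n);d[n]=c;cv2.imwrite(f"pics/{n}0.png",c["color"][:,:,::-1]);print(n,{k:v for k,v in c.items() if k!="color"})
pickle.dump((o,d),open("d0.pkl","wb"))
E
```

```text
pics
{'time': 0.0, 'q': array([6.85831155e+01, 5.00973933e+00, 1.00339873e+01, 9.50977067e+01,
       1.86967144e-03, 8.99997210e+01]), 'qd': array([ 0.0990005 ,  0.04177797,  0.04606469, -0.00194027, -0.00652963,
       -0.05022963]), 'joint_efforts': array([-3.71671291e-06, -5.20390391e+01,  4.64807189e+01,  1.62577943e-02,
       -1.62533922e-05, -2.90986111e-05]), 'ee_pos': array([0.20074412, 0.51182008, 0.23059193]), 'tcp_rot': array([-1.79926541e+02, -1.87002765e-03,  1.58583392e+02]), 'wrist_force': array([0.05467523, 0.10022329, 0.29557037]), 'torque': array([-0.02669325, -0.02033021, -0.07134241]), 'grasp_force': 0.0, 'opening': 0.0850434477792312}
scene {'K': array([[565.0102126 ,   0.        , 322.32243672],
       [  0.        , 565.0102126 , 239.88255492],
       [  0.        ,   0.        ,   1.        ]]), 'k1': -0.163615350463693, 'extrinsics': array([[ 0.73307945,  0.5390887 , -0.41470216,  1.06957331],
       [ 0.6799692 , -0.56711467,  0.46478257, -0.5503425 ],
       [ 0.01537535, -0.62270725, -0.78230383,  1.0396818 ],
       [ 0.        ,  0.        ,  0.       
[... 319 characters left out ...]
4, -0.65679793,  0.87509899],
       [ 0.00203573, -0.65834627, -0.75271246,  1.08621976],
       [ 0.        ,  0.        ,  0.        ,  1.        ]])}
wrist {'K': array([[339.35259086,   0.        , 314.32072137],
       [  0.        , 339.35259086, 242.6470929 ],
       [  0.        ,   0.        ,   1.        ]]), 'k1': -0.020842827634712596, 'mount': array([[-1.31543549e-03, -9.49216638e-01, -3.14620475e-01,
         8.02122517e-02],
       [ 9.99998887e-01, -1.47022021e-03,  2.54667020e-04,
        -1.59565635e-03],
       [-7.04295554e-04, -3.14619790e-01,  9.49217516e-01,
        -1.43807065e-01],
       [ 0.00000000e+00,  0.00000000e+00,  0.00000000e+00,
         1.00000000e+00]])}
```

View pics/scene0.png

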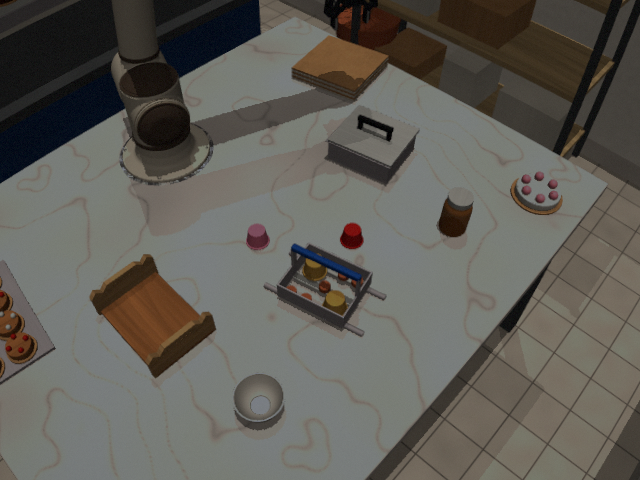

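View pics/side0.png

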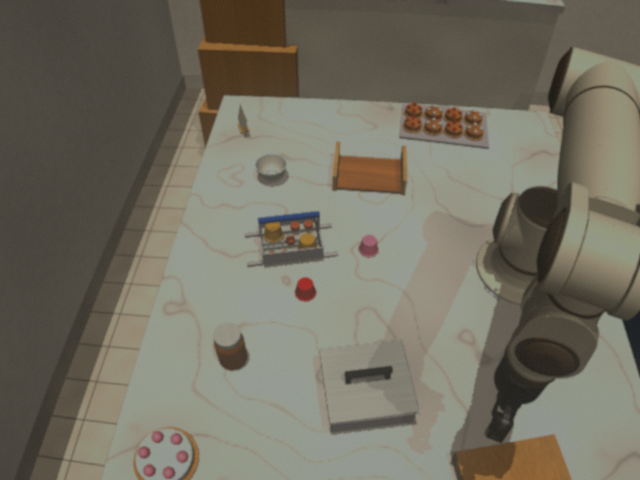

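The scene view shows the lid's black bar at (375,126), the sieve's blue bar at (326,262), the stand's end boards at (123,275) and (182,333), the jar at (456,210) and the bowl at (259,398). The side view shows the same items, with the lid bar at (368,375) and the blue bar at (290,216). The pink and red moulds are the look-alikes.

```bash
cat > h.py <<'E'
import numpy as np,cv2,pickle
from scipy.spatial.transform import Rotation as R
def ray(c,p,T=None):
    T=c["extrinsics"] if T is None else T
    s=(np.asarray(p,float)-c["K"][:2,2])/c["K"][0,0]; u=s.copy()
    for _ in range(30): u=s/(1+c["k1"]*(u@u))
    return T[:3,3],T[:3,:3]@np.r_[u,1]
def onz(c,p,z,T=None):
    o,d=ray(c,p,T); return (o+d*(z-o[2])/d[2])[:2]
def tri(a,b):
    A=[];y=[]
    for o,d in(a,b):
        d=d/np.linalg.norm(d);P=np.eye(3)-np.outer(d,d);A.append(P);y.append(P@o)
    return np.linalg.solve(sum(A),sum(y))
def wristT(c,o):
    T=np.eye(4);T[:3,:3]=R.from_euler("xyz",o["tcp_rot"],degrees=True).as_matrix();T[:3,3]=o["ee_pos"];return T@c["mount"]
def blob(c,m,box):
    x0,y0,x1,y1=box;k=np.zeros(m.shape,np.uint8);k[y0:y1,x0:x1]=m[y0:y1,x0:x1]
    n,l,s,ce=cv2.connectedComponentsWithStats(k);i=1+s[1:,4].argmax();return ce[i],cv2.minAreaRect(np.argwhere(l==i)[:,::-1].astype(np.float32)),s[i,4]
E
python3 - <<'E'
from h import *
np.set_printoptions(precision=4,suppress=True)
o,d=pickle.load(open("d0.pkl","rb"))
s,e=d["scene"],d["side"]
bl=lambda c:((c["color"][...,2].astype(int)-c["color"][...,0])>50).astype(np.uint8)
dk=lambda c:(c["color"].max(2)<45).astype(np.uint8)
for nm,f,bs,be,z in(("sieve",bl,(280,235,370,285),(250,205,330,228),.115),("lid",dk,(350,110,400,142),(335,360,400,390),.106)):
    S=blob(s,f(s),bs);E=blob(e,f(e),be);print(nm,S,E)
    print(" tri",tri(ray(s,S[0]),ray(e,E[0])),onz(s,S[0],z),onz(e,E[0],z))
    for c,q in((s,S),(e,E)):
        b=cv2.boxPoints(q[1]);g=np.array([onz(c,p,z) for p in b]);
        L=[(g[0]-g[1]),(g[1]-g[2])];L=max(L,key=np.linalg.norm);print(" yaw",np.degrees(np.arctan2(L[1],L[0])),np.linalg.norm(L))
def show(n,L): print(n,*[onz(c,p,z) for c,p,z in L])
show("lid corners side",[(e,p,.071) for p in((321,349),(405,343),(415,411),(329,421))])
show("lid corners scene",[(s,p,.071) for p in((418,137),(388,167),(328,147))])
show("stand scene tops",[(s,p,.074) for p in((91,293),(155,258),(150,350),(214,315))])
show("stand side tops",[(e,p,.074) for p in((333,160),(337,145),(406,170),(407,150))])
show("jar",[(s,(460,195),.11),(e,(228,335),.11)]);show("bowl",[(s,(259,388),.05),(e,(271,163),.05)])
show("red,pink,board",[(s,(352,240),.02),(s,(258,240),.02),(s,(325,40),.03),(s,(387,62),.03),(s,(347,95),0),(e,(455,462),.03)])
E
```

```text
sieve (array([326.1432, 261.3392]), ((325.89276123046875, 261.2271423339844), (74.29910278320312, 5.626436233520508), 25.277719497680664), np.int32(398)) (array([287.9355, 216.271 ]), ((288.4756164550781, 216.28048706054688), (2.6503562927246094, 59.41216278076172), 83.6598129272461), np.int32(155))
 tri [ 0.6234 -0.0376  0.1169] [ 0.6229 -0.0365] [ 0.6234 -0.0396]
 yaw -167.20183933630958 0.1579783071891249
 yaw 12.896220654502626 0.1533120448476949Traceback (most recent call last):
  File "<stdin>", line 8, in <module>
  File "h.py", line 19, in blob
    n,l,s,ce=cv2.connectedComponentsWithStats(k);i=1+s[1:,4].argmax();return ce[i],cv2.minAreaRect(np.argwhere(l==i)[:,::-1].astype(np.float32)),s[i,4]
                                                     ~~~~~~~~~~~~~~^^
ValueError: attempt to get argmax of an empty sequence
```

Run:
```python
from h import *
np.set_printoptions(precision=3,suppress=True)
o,d=pickle.load(open("d0.pkl","rb"))
s,e=d["scene"],d["side"]
dk=lambda c,t:(c["color"].max(2)<t).astype(np.uint8)
z=.106
print(s["color"][110:142,350:400].max(2).min(),e["color"][360:390,335:400].max(2).min())
S=blob(s,dk(s,65),(350,110,400,142));E=blob(e,dk(e,65),(335,360,400,390));print(S,E)
print(" tri",tri(ray(s,S[0]),ray(e,E[0])),onz(s,S[0],z),onz(e,E[0],z))
for c,q in((s,S),(e,E)):
    g=np.array([onz(c,p,z) for p in cv2.boxPoints(q[1])])
    L=max([(g[0]-g[1]),(g[1]-g[2])],key=np.linalg.norm);print(" yaw",np.degrees(np.arctan2(L[1],L[0])),np.linalg.norm(L))
def show(n,L): print(n,*[onz(c,p,z) for c,p,z in L])
show("lid corners side",[(e,p,.071) for p in((321,349),(405,343),(415,411),(329,421))])
show("lid corners scene",[(s,p,.071) for p in((418,137),(388,167),(328,147))])
show("stand scene tops",[(s,p,.074) for p in((91,293),(155,258),(150,350),(214,315))])
show("stand side tops",[(e,p,.074) for p in((333,160),(337,145),(406,170),(407,150))])
show("jar",[(s,(460,195),.11),(e,(228,335),.11)]);show("bowl",[(s,(259,388),.05),(e,(271,163),.05)])
show("red,pink,board",[(s,(352,240),.02),(s,(258,240),.02),(s,(325,40),.03),(s,(387,62),.03),(s,(347,95),0),(e,(455,462),.03)])
```

```text
0 47
(array([374.333, 126.619]), ((374.03448486328125, 127.4137954711914), (38.253238677978516, 14.112845420837402), 21.801410675048828), np.int32(375)) (array([368.513, 373.136]), ((368.43878173828125, 374.40374755859375), (11.146655082702637, 46.193572998046875), 84.14398956298828), np.int32(353))
 tri [0.412 0.376 0.095] [0.42  0.365] [0.412 0.381]
 yaw -168.83827047461733 0.10367111946998724
 yaw 10.122556362995255 0.09637653200955132
lid corners side [0.514 0.313] [0.329 0.285] [0.313 0.443] [0.487 0.475]
lid corners scene [0.504 0.448] [0.517 0.305] [0.362 0.256]
stand scene tops [ 0.305 -0.411] [ 0.331 -0.261] [ 0.502 -0.402] [ 0.531 -0.265]
stand side tops [ 0.521 -0.318] [ 0.512 -0.39 ] [ 0.305 -0.29 ] [ 0.298 -0.383]
jar [0.716 0.315] [0.715 0.316]
bowl [ 0.7   -0.304] [ 0.709 -0.319]
red,pink,board [0.579 0.102] [ 0.422 -0.047] [-0.029  0.67 ] [0.196 0.712] [0.194 0.526] [0.228 0.532]
```

```bash
python3 -m handwheel '[{"az":10.7,"jaw":1},{"az":10.7},{"az":10.7},{"az":10.7},{"az":10.7},{"az":10.7},{"az":10.7},{"az":10.7},{"az":10.7},{"az":10.7}]' 80; python3 -m handwheel '[{"az":10.7},{"az":10.7},{"az":10.7},{"az":8.9},{"tx":0.0305,"ty":0.0284},{"tx":0.0305,"ty":0.0284},{"tx":0.0305,"ty":0.0284},{"tx":0.0305,"ty":0.0284},{"tx":0.0305,"ty":0.0284},{"tx":0.0305,"ty":0.0284}]'
python3 - <<'E'
from workcell import telemetry, optics
import cv2,pickle
o=telemetry.get_obs();c=optics.camera("wrist");print(o["ee_pos"],o["tcp_rot"],o["q"])
cv2.imwrite("pics/w1.png",c["color"][:,:,::-1]);pickle.dump((o,c),open("d1.pkl","wb"))
E
```

```text
[0.20076983 0.51186344 0.23072753] [-1.79938844e+02 -1.91014304e-03  1.58580577e+02] [6.85822491e+01 5.00683773e+00 1.00460172e+01 9.51003353e+01
 1.91192709e-03 9.00016704e+01]$[0]: bad value
$[0]: bad value
```

View pics/w1.png

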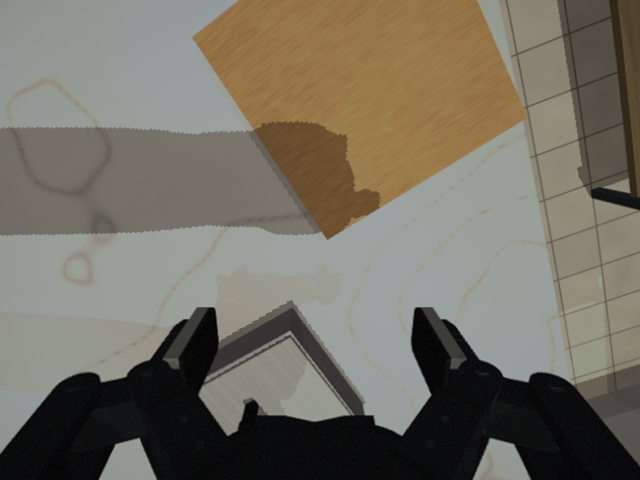

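The move was refused, so the arm hasn't moved; the wrist view just shows the board and a corner of the pan at about (290,330). I'll write all the keys in each row.

```bash
python3 -m handwheel '[{"tx":0,"ty":0,"tz":0,"ax":0,"ay":0,"az":10.7,"jaw":1},{"tx":0,"ty":0,"tz":0,"ax":0,"ay":0,"az":10.7,"jaw":1},{"tx":0,"ty":0,"tz":0,"ax":0,"ay":0,"az":10.7,"jaw":1},{"tx":0,"ty":0,"tz":0,"ax":0,"ay":0,"az":10.7,"jaw":1},{"tx":0,"ty":0,"tz":0,"ax":0,"ay":0,"az":10.7,"jaw":1},{"tx":0,"ty":0,"tz":0,"ax":0,"ay":0,"az":10.7,"jaw":1},{"tx":0,"ty":0,"tz":0,"ax":0,"ay":0,"az":10.7,"jaw":1},{"tx":0,"ty":0,"tz":0,"ax":0,"ay":0,"az":10.7,"jaw":1},{"tx":0,"ty":0,"tz":0,"ax":0,"ay":0,"az":10.7,"jaw":1},{"tx":0,"ty":0,"tz":0,"ax":0,"ay":0,"az":10.7,"jaw":1}]' 80
```

```text
time: 1.45
ee_pos: [0.2697, 0.4737, 0.231]
tcp_rot: [-176.5, 0.4, 58.6]
wrist_force: [0.4, -0.7, -0.3]
opening: 0.0855
grasp_force: 0.0
```

```bash
python3 - <<'E'
from workcell import telemetry
o=telemetry.get_obs();print(o["q"],o["ee_pos"],o["tcp_rot"])
E
python3 -m handwheel '[{"tx":0,"ty":0,"tz":0,"ax":0,"ay":0,"az":0,"jaw":1},{"tx":0,"ty":0,"tz":0,"ax":0,"ay":0,"az":0,"jaw":1},{"tx":0,"ty":0,"tz":0,"ax":0,"ay":0,"az":0,"jaw":1},{"tx":0,"ty":0,"tz":0,"ax":0,"ay":0,"az":0,"jaw":1},{"tx":0,"ty":0,"tz":0,"ax":0,"ay":0,"az":0,"jaw":1},{"tx":0,"ty":0,"tz":0,"ax":0,"ay":0,"az":0,"jaw":1},{"tx":0,"ty":0,"tz":0,"ax":0,"ay":0,"az":0,"jaw":1},{"tx":0,"ty":0,"tz":0,"ax":0,"ay":0,"az":0,"jaw":1},{"tx":0,"ty":0,"tz":0,"ax":0,"ay":0,"az":0,"jaw":1},{"tx":0,"ty":0,"tz":0,"ax":0,"ay":0,"az":0,"jaw":1}]'
python3 - <<'E'
from workcell import telemetry
o=telemetry.get_obs();print(o["q"],o["ee_pos"],o["tcp_rot"])
E
```

```text
[ 58.53735385   4.62503226   9.60616648  95.3502821    3.46620617
 179.90588421] [0.26966605 0.47371296 0.2309722 ] [-176.53319323    0.36345717   58.63129936]
time: 2.7
ee_pos: [0.27, 0.4734, 0.2313]
tcp_rot: [-176.6, 0.3, 58.6]
wrist_force: [-0.7, -0.5, 0.7]
opening: 0.0855
grasp_force: 0.0
[ 58.52782496   4.59762811   9.6186192   95.36872608   3.40157487
 179.94277746] [0.26996808 0.47341814 0.23132543] [-176.59808014    0.34433958   58.58494771]
```

Joint 6 hit its range limit; for this tool yaw = q1 − q6 + 180. I'll turn the other way, to a yaw of about 190.

```bash
python3 -m handwheel '[{"tx":0,"ty":0,"tz":0,"ax":0,"ay":0,"az":-10.7,"jaw":1},{"tx":0,"ty":0,"tz":0,"ax":0,"ay":0,"az":-10.7,"jaw":1},{"tx":0,"ty":0,"tz":0,"ax":0,"ay":0,"az":-10.7,"jaw":1},{"tx":0,"ty":0,"tz":0,"ax":0,"ay":0,"az":-10.7,"jaw":1},{"tx":0,"ty":0,"tz":0,"ax":0,"ay":0,"az":-10.7,"jaw":1},{"tx":0,"ty":0,"tz":0,"ax":0,"ay":0,"az":-10.7,"jaw":1},{"tx":0,"ty":0,"tz":0,"ax":0,"ay":0,"az":-10.7,"jaw":1},{"tx":0,"ty":0,"tz":0,"ax":0,"ay":0,"az":-10.7,"jaw":1},{"tx":0,"ty":0,"tz":0,"ax":0,"ay":0,"az":-10.7,"jaw":1},{"tx":0,"ty":0,"tz":0,"ax":0,"ay":0,"az":-10.7,"jaw":1}]'
cat > go.py <<'E'
# go.py x y z yaw : rotvec in tool axes to point down with yaw, then shift in the TURNED tool axes
import sys
from h import *
from workcell import telemetry
np.set_printoptions(precision=4,suppress=True)
def go(x,y,z,yaw):
    o=telemetry.get_obs();A=R.from_euler("xyz",o["tcp_rot"],degrees=True);B=R.from_euler("xyz",[180,0,yaw],degrees=True)
    print("t",o["time"],"pos",o["ee_pos"],o["tcp_rot"],"q6",o["q"][5]);print("turn",(A.inv()*B).as_rotvec(degrees=True),"then shift",B.inv().apply(np.array([x,y,z])-o["ee_pos"]))
if __name__=="__main__": go(*map(float,sys.argv[1:]))
E
python3 go.py .412 .378 .231 190.6
```

```text
time: 3.95
ee_pos: [0.27, 0.4734, 0.2313]
tcp_rot: [179.3, -3.4, 165.9]
wrist_force: [-0.3, -1.1, 0.3]
opening: 0.0855
grasp_force: 0.0
t 3.95 pos [0.27   0.4734 0.2313] [179.3144  -3.3503 165.9457] q6 72.59103598922455
turn [  1.3957  -3.1509 -24.667 ] then shift [-0.122  -0.1199  0.0003]
```

```bash
python3 -m handwheel '[{"tx":0,"ty":0,"tz":0,"ax":0.465,"ay":-1.05,"az":-8.222,"jaw":1},{"tx":0,"ty":0,"tz":0,"ax":0.465,"ay":-1.05,"az":-8.222,"jaw":1},{"tx":0,"ty":0,"tz":0,"ax":0.465,"ay":-1.05,"az":-8.222,"jaw":1},{"tx":-0.0203,"ty":-0.02,"tz":0,"ax":0,"ay":0,"az":0,"jaw":1},{"tx":-0.0203,"ty":-0.02,"tz":0,"ax":0,"ay":0,"az":0,"jaw":1},{"tx":-0.0203,"ty":-0.02,"tz":0,"ax":0,"ay":0,"az":0,"jaw":1},{"tx":-0.0203,"ty":-0.02,"tz":0,"ax":0,"ay":0,"az":0,"jaw":1},{"tx":-0.0203,"ty":-0.02,"tz":0,"ax":0,"ay":0,"az":0,"jaw":1},{"tx":-0.0203,"ty":-0.02,"tz":0,"ax":0,"ay":0,"az":0,"jaw":1},{"tx":0,"ty":0,"tz":0,"ax":0,"ay":0,"az":0,"jaw":1}]'
python3 - <<'E'
from workcell import telemetry, optics
import cv2,pickle
o=telemetry.get_obs();c=optics.camera("wrist")
cv2.imwrite("pics/w2.png",c["color"][:,:,::-1]);pickle.dump((o,c),open("d1.pkl","wb"))
E
```

```text
time: 5.2
ee_pos: [0.4123, 0.3761, 0.2311]
tcp_rot: [-180.0, -0.0, -169.9]
wrist_force: [-0.6, 0.2, -0.1]
opening: 0.0855
grasp_force: 0.0
```

View pics/w2.png

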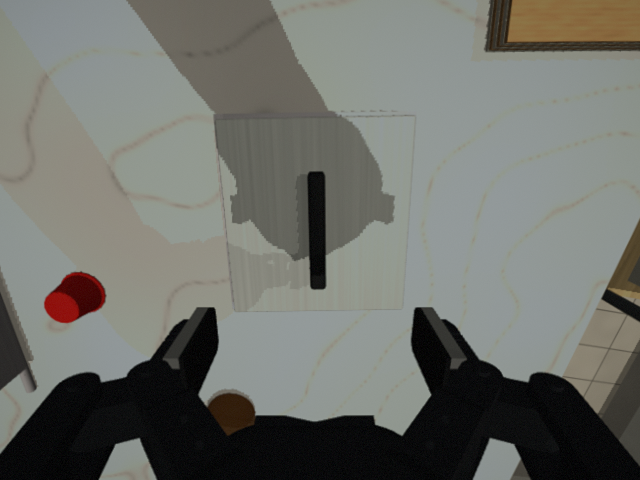

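The wrist view shows the lid's bar running from (316,173) to (318,280), in line with the tool, and the plate's corners at (215,116), (415,115), (404,310) and (233,310).

Run:
```python
from h import *
o,c=pickle.load(open("d1.pkl","rb"));T=wristT(c,o);np.set_printoptions(precision=4,suppress=True)
a,b=onz(c,(316,173),.11,T),onz(c,(318,280),.11,T);print(a,b,(a+b)/2,np.degrees(np.arctan2(*(b-a)[::-1])),np.linalg.norm(a-b))
k=np.array([onz(c,p,.071,T) for p in((215,116),(415,115),(404,310),(233,310))]);print(k.mean(0),np.linalg.norm(k-np.roll(k,-1,0),axis=1),[np.degrees(np.arctan2(*v[::-1])) for v in(k[3]-k[0],k[2]-k[1])])
x,y=(a+b)/2
import go;go.go(x,y,.086,180+np.degrees(np.arctan2(*(b-a)[::-1])))
```

```text
[0.3633 0.367 ] [0.4518 0.3845] [0.4075 0.3758] 11.216175620258804 0.09018186805878003
[0.4113 0.3766] [0.1686 0.1853 0.1731 0.1843] [np.float64(10.488647661708479), np.float64(11.889490802924433)]
t 5.25 pos [0.4116 0.3766 0.2312] [-179.985    -0.0285 -169.8427] q6 32.30531222193903
turn [-0.0147 -0.0287 -1.0589] then shift [ 0.0041 -0.0001  0.1452]
```

```bash
python3 -m handwheel '[{"tx":0,"ty":0,"tz":0.03,"ax":0,"ay":0,"az":-1.0,"jaw":1},{"tx":0,"ty":0,"tz":0.035,"ax":0,"ay":0,"az":0,"jaw":1},{"tx":0,"ty":0,"tz":0.035,"ax":0,"ay":0,"az":0,"jaw":1},{"tx":0,"ty":0,"tz":0.03,"ax":0,"ay":0,"az":0,"jaw":1},{"tx":0,"ty":0,"tz":0.015,"ax":0,"ay":0,"az":0,"jaw":1},{"tx":0,"ty":0,"tz":0,"ax":0,"ay":0,"az":0,"jaw":-1},{"tx":0,"ty":0,"tz":0,"ax":0,"ay":0,"az":0,"jaw":-1},{"tx":0,"ty":0,"tz":0,"ax":0,"ay":0,"az":0,"jaw":-1},{"tx":0,"ty":0,"tz":0,"ax":0,"ay":0,"az":0,"jaw":-1},{"tx":0,"ty":0,"tz":0,"ax":0,"ay":0,"az":0,"jaw":-1}]' 80; python3 go.py .40 .13 .14 191
```

```text
time: 6.5
ee_pos: [0.4115, 0.3773, 0.0874]
tcp_rot: [180.0, 0.1, -168.8]
wrist_force: [-0.3, -0.2, 6.8]
opening: 0.0119
grasp_force: 79.1
t 6.5 pos [0.4115 0.3773 0.0874] [ 179.9654    0.0636 -168.7543] q6 31.27322775174516
turn [0.0347 0.0635 0.2457] then shift [ 0.0585 -0.2406 -0.0526]
```

```bash
python3 -m handwheel '[{"tx":0,"ty":0,"tz":-0.015,"ax":0,"ay":0,"az":0,"jaw":-1},{"tx":0,"ty":0,"tz":-0.025,"ax":0,"ay":0,"az":0,"jaw":-1},{"tx":0,"ty":0,"tz":-0.015,"ax":0,"ay":0,"az":0,"jaw":-1},{"tx":0.005,"ty":-0.025,"tz":0,"ax":0,"ay":0,"az":0,"jaw":-1},{"tx":0.01,"ty":-0.04,"tz":0,"ax":0,"ay":0,"az":0,"jaw":-1},{"tx":0.01,"ty":-0.04,"tz":0,"ax":0,"ay":0,"az":0,"jaw":-1},{"tx":0.01,"ty":-0.04,"tz":0,"ax":0,"ay":0,"az":0,"jaw":-1},{"tx":0.01,"ty":-0.04,"tz":0,"ax":0,"ay":0,"az":0,"jaw":-1},{"tx":0.01,"ty":-0.04,"tz":0,"ax":0,"ay":0,"az":0,"jaw":-1},{"tx":0.0035,"ty":-0.015,"tz":0,"ax":0,"ay":0,"az":0,"jaw":-1}]'
python3 -m handwheel '[{"tx":0,"ty":0,"tz":0.025,"ax":0,"ay":0,"az":0,"jaw":-1},{"tx":0,"ty":0,"tz":0.035,"ax":0,"ay":0,"az":0,"jaw":-1},{"tx":0,"ty":0,"tz":0.03,"ax":0,"ay":0,"az":0,"jaw":-1},{"tx":0,"ty":0,"tz":0.015,"ax":0,"ay":0,"az":0,"jaw":-1},{"tx":0,"ty":0,"tz":0.005,"ax":0,"ay":0,"az":0,"jaw":-1},{"tx":0,"ty":0,"tz":0.003,"ax":0,"ay":0,"az":0,"jaw":-1},{"tx":0,"ty":0,"tz":0.003,"ax":0,"ay":0,"az":0,"jaw":-1},{"tx":0,"ty":0,"tz":0,"ax":0,"ay":0,"az":0,"jaw":-1},{"tx":0,"ty":0,"tz":0,"ax":0,"ay":0,"az":0,"jaw":-1},{"tx":0,"ty":0,"tz":0,"ax":0,"ay":0,"az":0,"jaw":-1}]'; python3 go.py .40 .13 .022 191
```

```text
time: 7.75
ee_pos: [0.4004, 0.1286, 0.1418]
tcp_rot: [-180.0, 0.0, -168.9]
wrist_force: [0.1, -0.8, -1.8]
opening: 0.0122
grasp_force: 78.5
time: 9.0
ee_pos: [0.4007, 0.1302, 0.0256]
tcp_rot: [-180.0, 0.0, -168.7]
wrist_force: [0.1, -0.4, -1.9]
opening: 0.0123
grasp_force: 78.4
t 9.0 pos [0.4007 0.1302 0.0256] [-179.9884    0.006  -168.7492] q6 6.759940457025887
turn [-0.0116  0.0061  0.2508] then shift [ 0.0007 -0.0001  0.0036]
```

```bash
python3 -m handwheel '[{"tx":0,"ty":0,"tz":0.002,"ax":0,"ay":0,"az":0,"jaw":-1},{"tx":0,"ty":0,"tz":0.002,"ax":0,"ay":0,"az":0,"jaw":-1},{"tx":0,"ty":0,"tz":0.0005,"ax":0,"ay":0,"az":0,"jaw":-1},{"tx":0,"ty":0,"tz":0,"ax":0,"ay":0,"az":0,"jaw":-1},{"tx":0,"ty":0,"tz":0,"ax":0,"ay":0,"az":0,"jaw":1},{"tx":0,"ty":0,"tz":0,"ax":0,"ay":0,"az":0,"jaw":1},{"tx":0,"ty":0,"tz":0,"ax":0,"ay":0,"az":0,"jaw":1},{"tx":0,"ty":0,"tz":-0.02,"ax":0,"ay":0,"az":0,"jaw":1},{"tx":0,"ty":0,"tz":-0.055,"ax":0,"ay":0,"az":0,"jaw":1},{"tx":0,"ty":0,"tz":-0.06,"ax":0,"ay":0,"az":0,"jaw":1}]'; python3 go.py .6234 -.0385 .24 192.8
```

```text
time: 10.25
ee_pos: [0.4, 0.13, 0.1568]
tcp_rot: [-180.0, -0.1, -168.7]
wrist_force: [0.9, -0.1, 0.7]
opening: 0.0853
grasp_force: 0.0
t 10.25 pos [0.4    0.13   0.1568] [-179.9756   -0.0966 -168.746 ] q6 6.763288328597171
turn [-0.0231 -0.0969 -1.546 ] then shift [-0.1805 -0.2138 -0.0832]
```

```bash
python3 -m handwheel '[{"tx":0,"ty":0,"tz":-0.04,"ax":0,"ay":0,"az":-1.55,"jaw":1},{"tx":-0.02,"ty":-0.024,"tz":-0.04,"ax":0,"ay":0,"az":0,"jaw":1},{"tx":-0.03,"ty":-0.036,"tz":0,"ax":0,"ay":0,"az":0,"jaw":1},{"tx":-0.03,"ty":-0.036,"tz":0,"ax":0,"ay":0,"az":0,"jaw":1},{"tx":-0.03,"ty":-0.036,"tz":0,"ax":0,"ay":0,"az":0,"jaw":1},{"tx":-0.03,"ty":-0.036,"tz":0,"ax":0,"ay":0,"az":0,"jaw":1},{"tx":-0.025,"ty":-0.03,"tz":0,"ax":0,"ay":0,"az":0,"jaw":1},{"tx":-0.015,"ty":-0.016,"tz":0,"ax":0,"ay":0,"az":0,"jaw":1},{"tx":0,"ty":0,"tz":0,"ax":0,"ay":0,"az":0,"jaw":1},{"tx":0,"ty":0,"tz":0,"ax":0,"ay":0,"az":0,"jaw":1}]'
python3 - <<'E'
from workcell import telemetry, optics
import cv2,pickle
from h import *
o=telemetry.get_obs();c=optics.camera("wrist");T=wristT(c,o)
cv2.imwrite("pics/w3.png",c["color"][:,:,::-1]);pickle.dump((o,c),open("d2.pkl","wb"))
m=((c["color"][...,2].astype(int)-c["color"][...,0])>50).astype(np.uint8)
S=blob(c,m,(0,0,640,480));print(S)
g=np.array([onz(c,p,.119,T) for p in cv2.boxPoints(S[1])]);print(g,g.mean(0));L=max([(g[0]-g[1]),(g[1]-g[2])],key=np.linalg.norm);yaw=np.degrees(np.arctan2(L[1],L[0]));print(yaw,np.linalg.norm(L))
import go;go.go(*g.mean(0),.094,180+yaw)
E
```

```text
time: 11.5
ee_pos: [0.6231, -0.0382, 0.2358]
tcp_rot: [180.0, -0.0, -167.2]
wrist_force: [0.1, 1.3, 0.4]
opening: 0.0853
grasp_force: 0.0
(array([314.68888122, 224.10911602]), ((315.0, 226.5), (16.0, 189.0), 0.0), np.int32(2896))
[[ 0.70059515 -0.02895697]
 [ 0.54655279 -0.06267435]
 [ 0.54397193 -0.05125429]
 [ 0.69750781 -0.01526596]] [ 0.62215692 -0.03953789]
12.34640195705874 0.1576892829742772
t 11.55 pos [ 0.6231 -0.038   0.2361] [-179.994   -0.013 -167.171] q6 -16.316289660873526
turn [-0.0061 -0.013   0.4826] then shift [ 0.0012 -0.0013  0.1421]
```

View pics/w3.png

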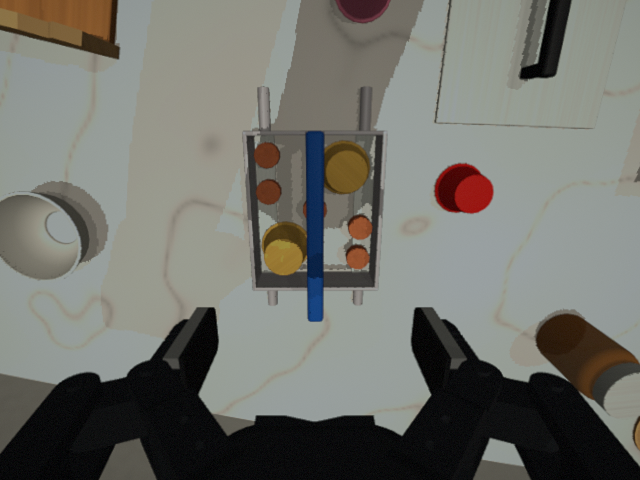

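The blue bar runs from (315,131) to (315,321), in line with the tool. The five weights are on the strips and the two brass moulds on either side. I'll descend and grasp.

```bash
python3 -m handwheel '[{"tx":0.001,"ty":-0.001,"tz":0.03,"ax":0,"ay":0,"az":0.3,"jaw":1},{"tx":0,"ty":0,"tz":0.035,"ax":0,"ay":0,"az":0,"jaw":1},{"tx":0,"ty":0,"tz":0.035,"ax":0,"ay":0,"az":0,"jaw":1},{"tx":0,"ty":0,"tz":0.03,"ax":0,"ay":0,"az":0,"jaw":1},{"tx":0,"ty":0,"tz":0.012,"ax":0,"ay":0,"az":0,"jaw":1},{"tx":0,"ty":0,"tz":0,"ax":0,"ay":0,"az":0,"jaw":-1},{"tx":0,"ty":0,"tz":0,"ax":0,"ay":0,"az":0,"jaw":-1},{"tx":0,"ty":0,"tz":0,"ax":0,"ay":0,"az":0,"jaw":-1},{"tx":0,"ty":0,"tz":0,"ax":0,"ay":0,"az":0,"jaw":-1},{"tx":0,"ty":0,"tz":0,"ax":0,"ay":0,"az":0,"jaw":-1}]' 120; python3 go.py .411 .377 .175 191
```

```text
time: 12.8
ee_pos: [0.6231, -0.0394, 0.0948]
tcp_rot: [180.0, 0.1, -167.5]
wrist_force: [-1.0, 4.3, 5.0]
opening: 0.0118
grasp_force: 118.0
t 12.8 pos [ 0.6231 -0.0394  0.0948] [ 179.9823    0.0637 -167.4791] q6 -16.150434040664972
turn [0.0186 0.0635 1.5209] then shift [ 0.1288  0.4492 -0.0802]
```

```bash
python3 -m handwheel '[{"tx":0,"ty":0,"tz":-0.01,"ax":0,"ay":0,"az":0.38,"jaw":-1},{"tx":0,"ty":0,"tz":-0.025,"ax":0,"ay":0,"az":0.38,"jaw":-1},{"tx":0,"ty":0,"tz":-0.03,"ax":0,"ay":0,"az":0.38,"jaw":-1},{"tx":0,"ty":0,"tz":-0.015,"ax":0,"ay":0,"az":0.38,"jaw":-1},{"tx":0.003,"ty":0.01,"tz":0,"ax":0,"ay":0,"az":0,"jaw":-1},{"tx":0.006,"ty":0.02,"tz":0,"ax":0,"ay":0,"az":0,"jaw":-1},{"tx":0.009,"ty":0.03,"tz":0,"ax":0,"ay":0,"az":0,"jaw":-1},{"tx":0.0098,"ty":0.034,"tz":0,"ax":0,"ay":0,"az":0,"jaw":-1},{"tx":0.0098,"ty":0.034,"tz":0,"ax":0,"ay":0,"az":0,"jaw":-1},{"tx":0.0098,"ty":0.034,"tz":0,"ax":0,"ay":0,"az":0,"jaw":-1}]'
python3 -m handwheel '[{"tx":0.0098,"ty":0.034,"tz":0,"ax":0,"ay":0,"az":0,"jaw":-1},{"tx":0.0098,"ty":0.034,"tz":0,"ax":0,"ay":0,"az":0,"jaw":-1},{"tx":0.0098,"ty":0.034,"tz":0,"ax":0,"ay":0,"az":0,"jaw":-1},{"tx":0.0098,"ty":0.034,"tz":0,"ax":0,"ay":0,"az":0,"jaw":-1},{"tx":0.0098,"ty":0.034,"tz":0,"ax":0,"ay":0,"az":0,"jaw":-1},{"tx":0.0098,"ty":0.034,"tz":0,"ax":0,"ay":0,"az":0,"jaw":-1},{"tx":0.0098,"ty":0.034,"tz":0,"ax":0,"ay":0,"az":0,"jaw":-1},{"tx":0.008,"ty":0.03,"tz":0,"ax":0,"ay":0,"az":0,"jaw":-1},{"tx":0.004,"ty":0.016,"tz":0,"ax":0,"ay":0,"az":0,"jaw":-1},{"tx":0.001,"ty":0.004,"tz":0,"ax":0,"ay":0,"az":0,"jaw":-1}]'
python3 go.py .411 .377 .175 191
```

```text
time: 14.05
ee_pos: [0.5433, 0.1121, 0.1725]
tcp_rot: [-180.0, -0.1, -169.0]
wrist_force: [0.9, -0.8, -4.4]
opening: 0.0119
grasp_force: 117.5
time: 15.3
ee_pos: [0.4093, 0.3779, 0.1731]
tcp_rot: [-179.9, -0.1, -168.9]
wrist_force: [0.6, 0.0, -4.7]
opening: 0.0117
grasp_force: 117.5
t 15.3 pos [0.4093 0.3779 0.1731] [-179.943    -0.0669 -168.9272] q6 31.647055635648634
turn [-0.057  -0.0668  0.0728] then shift [-0.0015 -0.0012 -0.0019]
```

```bash
python3 -m handwheel '[{"tx":-0.001,"ty":0.024,"tz":0,"ax":0,"ay":0,"az":0,"jaw":-1},{"tx":0,"ty":-0.05,"tz":0,"ax":0,"ay":0,"az":0,"jaw":-1},{"tx":0,"ty":0.05,"tz":0,"ax":0,"ay":0,"az":0,"jaw":-1},{"tx":0,"ty":-0.05,"tz":0,"ax":0,"ay":0,"az":0,"jaw":-1},{"tx":0,"ty":0.05,"tz":0,"ax":0,"ay":0,"az":0,"jaw":-1},{"tx":0,"ty":-0.05,"tz":0,"ax":0,"ay":0,"az":0,"jaw":-1},{"tx":0,"ty":0.05,"tz":0,"ax":0,"ay":0,"az":0,"jaw":-1},{"tx":0,"ty":-0.025,"tz":0,"ax":0,"ay":0,"az":0,"jaw":-1},{"tx":0,"ty":0,"tz":0,"ax":0,"ay":0,"az":0,"jaw":-1},{"tx":0,"ty":0,"tz":0,"ax":0,"ay":0,"az":0,"jaw":-1}]'
python3 go.py .411 .377 .175 191
python3 - <<'E'
from workcell import optics
import cv2
a=optics.camera("scene")["color"][80:200,300:450,::-1];b=optics.camera("side")["color"][300:440,290:440,::-1]
a=cv2.resize(a,(390,312),interpolation=cv2.INTER_CUBIC);b=cv2.resize(b,(334,312),interpolation=cv2.INTER_CUBIC)
w=optics.camera("wrist")["color"][60:360,160:480,::-1]
cv2.imwrite("pics/sh1.png",cv2.vconcat([cv2.hconcat([a,b]),cv2.copyMakeBorder(cv2.resize(w,(300,281)),0,0,0,424,cv2.BORDER_CONSTANT)]))
E
```

```text
time: 16.55
ee_pos: [0.4119, 0.3765, 0.174]
tcp_rot: [180.0, 0.0, -169.1]
wrist_force: [0.1, -0.1, -3.3]
opening: 0.0119
grasp_force: 120.9
t 16.55 pos [0.4119 0.3765 0.174 ] [ 179.9957    0.0084 -169.0711] q6 31.5002517324295
turn [ 0.0043  0.0084 -0.0711] then shift [ 0.0008  0.0007 -0.001 ]
```

View pics/sh1.png

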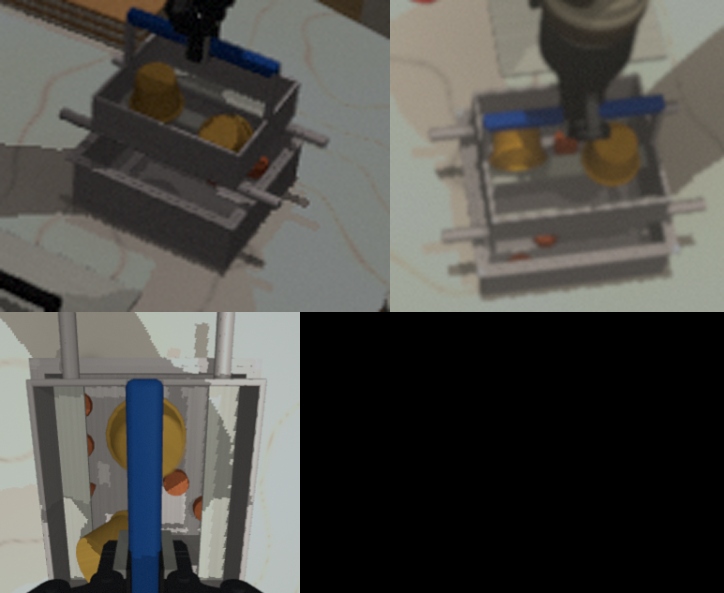

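Four weights look to be in the pan: three at the left slot and one at the right, each partly hidden by a strip. The fifth, at (176,483) in the wrist crop, is unclear, so I'll triangulate it.

Run:
```python
from h import *
from workcell import telemetry, optics
np.set_printoptions(precision=4,suppress=True)
o=telemetry.get_obs();c=optics.camera("wrist");e=optics.camera("side");T=wristT(c,o)
red=lambda c:(lambda h:((h[...,0]<13)&(h[...,1]>115)&(h[...,2]>50)).astype(np.uint8))(cv2.cvtColor(c["color"],cv2.COLOR_RGB2HSV))
for n,k,b in(("w",c,(160,60,480,330)),("e",e,(320,330,420,430))):
    x0,y0,x1,y1=b;N,l,s,ce=cv2.connectedComponentsWithStats(red(k)[y0:y1,x0:x1])
    for i in range(1,N):
        if s[i,4]>8: print(n,ce[i]+[x0,y0],s[i])
p=tri(ray(c,(348,242),T),ray(e,(369,364)));print(p)
```

```text
w [253.7478 158.9304] [ 91  88   7  23 115]
w [256.0714 201.4286] [ 93 131   7  22  98]
w [347.1341 241.5447] [174 168  27  28 604]
w [258.3171 248.0244] [ 97 183   5  13  41]
w [370.6353 268.8059] [206 197  10  26 170]
e [368.0606 363.9848] [44 29 10 10 66]
e [359.6  407.44] [36 76  8  4 25]
[0.4009 0.3836 0.135 ]
```

Run:
```python
from h import *
from workcell import telemetry, optics
np.set_printoptions(precision=4,suppress=True)
o=telemetry.get_obs();c=optics.camera("wrist");e=optics.camera("side");T=wristT(c,o)
def proj(c,P,T):
    q=np.linalg.inv(T)@np.r_[P,1];u=q[:2]/q[2];u=u*(1+c["k1"]*(u@u));return c["K"][0,0]*u+c["K"][:2,2]
Ri=R.from_euler("z",-11,degrees=True).as_matrix()
for z in(.019,.1):
  for p in((347.1,241.5),(370.6,268.8),(253.7,158.9),(256,201),(258,248)):
    g=np.r_[onz(c,p,z,T),z];print(z,p,g,"pan frame",(Ri@(g-[.411,.377,0]))[:2],"side px",proj(e,g,e["extrinsics"]))
```

```text
0.019 (347.1, 241.5) [0.4227 0.4081 0.019 ] pan frame [0.0175 0.0283] side px [360.0016 402.2046]
0.019 (370.6, 268.8) [0.4452 0.4361 0.019 ] pan frame [0.0449 0.0515] side px [349.1224 413.8284]
0.019 (253.7, 158.9) [0.365  0.3131 0.019 ] pan frame [-0.0573 -0.054 ] side px [386.4379 364.3535]
0.019 (256, 201) [0.401 0.32  0.019] pan frame [-0.0207 -0.054 ] side px [370.557  366.2178]
0.019 (258, 248) [0.4447 0.3279 0.019 ] pan frame [ 0.0237 -0.0546] side px [351.1191 368.2188]
0.1 (347.1, 241.5) [0.3982 0.395  0.1   ] pan frame [-0.0091  0.0201] side px [374.7026 380.8416]
0.1 (370.6, 268.8) [0.4146 0.4154 0.1   ] pan frame [0.0109 0.037 ] side px [366.5525 389.5634]
0.1 (253.7, 158.9) [0.3561 0.3257 0.1   ] pan frame [-0.0636 -0.0399] side px [394.6333 352.1471]
0.1 (256, 201) [0.3824 0.3308 0.1   ] pan frame [-0.0369 -0.0399] side px [382.3517 353.5779]
0.1 (258, 248) [0.4142 0.3365 0.1   ] pan frame [-0.0046 -0.0404] side px [367.3339 355.1234]
```

All five blobs fit weights lying on the pan floor; for example, the side-view blobs at (368,364) and (360,407) match z = 0.019. Next I need the stand's pose, from enlarged crops of the first pictures.

Run:
```python
from h import *
o,d=pickle.load(open("d0.pkl","rb"))
g=lambda im:np.clip(im.astype(float)*1.5,0,255).astype(np.uint8)
a=cv2.resize(g(d["scene"]["color"])[245:380,82:222,::-1],(420,405),interpolation=cv2.INTER_CUBIC)
b=cv2.resize(g(d["side"]["color"])[135:202,325:415,::-1],(360,268),interpolation=cv2.INTER_CUBIC)
b=cv2.copyMakeBorder(b,0,137,10,0,cv2.BORDER_CONSTANT);cv2.imwrite("pics/st.png",cv2.hconcat([a,b]))
```

```text
(no output)
```

View pics/st.png

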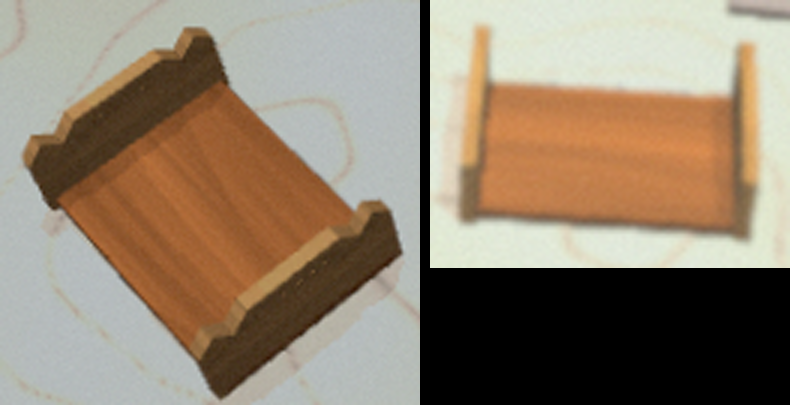

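The crops show both V-notched boards. In the left crop the outer face's base corners are at (222,398) and (402,252); in the right crop the boards' tops run (476,27)–(461,165) and (753,44)–(755,183). I'll fit the stand's pose to these.

```bash
python3 - <<'E'
from h import *
from scipy.optimize import least_squares
np.set_printoptions(precision=2,suppress=True)
o,d=pickle.load(open("d0.pkl","rb"));s,e=d["scene"],d["side"]
S=[((222,398),(109,-80,0)),((402,252),(109,80,0)),((52,208),(-97,-80,0)),((215,45),(-97,80,74)),((390,215),(109,80,74)),((378,201),(97,80,74)),((240,308),(109,-38,74)),((338,238),(109,38,74)),((72,113),(-109,-38,74)),((155,50),(-109,38,74))]
E=[((461,165),(109,80,74)),((480,165),(97,80,74)),((462,218),(109,80,0)),((737,183),(-97,80,74)),((755,183),(-109,80,74)),((748,238),(-109,80,0)),((476,27),(109,-80,74)),((489,27),(97,-80,74)),((738,44),(-97,-80,74)),((753,44),(-109,-80,74))]
S=[(s,np.array(p)/3+[82,245],m) for p,m in S];E=[(e,(np.array(p)-[430,0])/4+[325,135],m) for p,m in E]
def proj(c,P):
    q=np.linalg.inv(c["extrinsics"])@np.r_[P,1];u=q[:2]/q[2];u=u*(1+c["k1"]*(u@u));return c["K"][0,0]*u+c["K"][:2,2]
def f(v,L): return np.concatenate([proj(c,R.from_euler("z",v[2]).apply(np.array(m)/1e3)+[v[0],v[1],0])-p for c,p,m in L])
for L in(S,E,S+E):
    r=least_squares(f,[.42,-.335,-.1],args=(L,),loss="soft_l1");print(r.x[:2]*1e3,np.degrees(r.x[2]),abs(r.fun).mean());print(r.fun.reshape(-1,2).T)
E
python3 go.py .419 -.335 .175 170
```

```text
[ 411.75 -340.25] -2.249066749892563 1.5156679450137596
[[-1.26  0.54  1.62 -0.54 -0.49 -0.19  1.64  0.15 -1.6   0.4 ]
 [ 1.47  2.05  0.59 -6.47 -3.92 -2.97  1.47  1.09 -1.32 -0.5 ]]
[ 409.26 -325.97] -0.9709083847885397 1.0029831714322186
[[-0.53 -1.13 -1.31  1.88  1.54  0.13 -0.68 -0.06  0.37  0.5 ]
 [-0.45 -0.19  4.73 -0.39 -0.11  4.48 -0.44 -0.21 -0.59 -0.33]]
[ 410.33 -338.72] -1.9711694368213086 1.659957851597034
[[-0.78  0.73  1.75 -0.64 -0.29 -0.01  2.09  0.44 -1.54  0.35 -1.09 -1.73
  -1.84  0.86  0.51 -0.86 -0.33  0.25  0.32  0.43]
 [ 0.47  0.91  0.   -7.23 -5.1  -4.12  0.39 -0.06 -1.95 -1.2  -3.87 -3.57
   1.31 -3.03 -2.71  1.88 -3.35 -3.08 -2.81 -2.52]]
t 16.9 pos [0.4116 0.3767 0.1738] [-179.9865   -0.0085 -169.0135] q6 31.4835630368783
turn [-0.0149 -0.0059 20.9865] then shift [-0.1309 -0.6996 -0.0012]
```

Run:
```python
from h import *
from scipy.optimize import least_squares
np.set_printoptions(precision=2,suppress=True)
o,d=pickle.load(open("d0.pkl","rb"));s,e=d["scene"],d["side"]
S=[((222,398),(109,-80,0)),((402,252),(109,80,0)),((52,208),(-97,-80,0)),((240,308),(109,-38,74)),((338,238),(109,38,74)),((72,113),(-109,-38,74)),((155,50),(-109,38,74)),((215,45),(-97,80,-1)),((390,215),(109,80,-1)),((378,201),(97,80,-1))]
E=[((461,165),(109,80,-1)),((480,165),(97,80,-1)),((462,218),(109,80,0)),((737,183),(-97,80,-1)),((755,183),(-109,80,-1)),((748,238),(-109,80,0)),((476,27),(109,-80,-1)),((489,27),(97,-80,-1)),((738,44),(-97,-80,-1)),((753,44),(-109,-80,-1))]
S=[(s,np.array(p)/3+[82,245],m) for p,m in S];E=[(e,(np.array(p)-[430,0])/4+[325,135],m) for p,m in E]
def proj(c,P):
    q=np.linalg.inv(c["extrinsics"])@np.r_[P,1];u=q[:2]/q[2];u=u*(1+c["k1"]*(u@u));return c["K"][0,0]*u+c["K"][:2,2]
def f(v,L):
    out=[]
    for c,p,m in L:
        m=np.array(m)/1e3
        if m[2]<0:m[2]=v[3]
        out.append(proj(c,R.from_euler("z",v[2]).apply(m)+[v[0],v[1],0])-p)
    return np.concatenate(out)
for L in(S[:7],E,S+E):
    r=least_squares(f,[.42,-.335,-.1,.06],args=(L,),loss="soft_l1",f_scale=.5,x_scale=[.01,.01,.05,.01]);print(r.x[:2]*1e3,np.degrees(r.x[2]),r.x[3],abs(r.fun).mean());print(r.fun.reshape(-1,2).T)
```

```text
[ 409.43 -339.47] -1.6226039313030471 0.06 0.8297626209828876
[[-0.93  0.28  1.13  1.84  0.06 -2.27 -0.48]
 [ 0.38  0.54  0.26  0.21 -0.37 -1.73 -1.12]]
[ 408.3 -346.1] -1.1791197659636958 0.05553371287898245 0.3104260227679035
[[-0.06 -0.74 -0.72  1.07  0.66  0.08 -0.12  0.43 -0.18 -0.11]
 [-0.43 -0.17  0.02 -0.29 -0.   -0.11  0.16  0.39  0.1   0.35]]
[ 409.53 -340.95] -1.4835237768028302 0.05893995498822512 0.713681298636114
[[-1.31 -0.18  0.57  1.41 -0.41 -2.9  -1.13 -0.65 -0.17  0.1  -0.68 -1.35
  -1.34  0.72  0.32 -0.4  -0.41  0.15 -0.24 -0.16]
 [ 0.87  0.88  0.83  0.68  0.02 -1.19 -0.65 -2.64 -1.24 -0.21 -0.29 -0.01
   1.04  0.13  0.43  1.18  0.2   0.45  0.37  0.64]]
```

```bash
python3 -m handwheel '[{"tx":0,"ty":0,"tz":-0.01,"ax":0,"ay":0,"az":2.1,"jaw":-1},{"tx":0,"ty":0,"tz":-0.02,"ax":0,"ay":0,"az":4.1,"jaw":-1},{"tx":0,"ty":0,"tz":-0.012,"ax":0,"ay":0,"az":4.1,"jaw":-1},{"tx":0,"ty":0,"tz":0,"ax":0,"ay":0,"az":2.1,"jaw":-1},{"tx":0,"ty":-0.01,"tz":0,"ax":0,"ay":0,"az":0,"jaw":-1},{"tx":0,"ty":-0.022,"tz":0,"ax":0,"ay":0,"az":0,"jaw":-1},{"tx":-0.001,"ty":-0.034,"tz":0,"ax":0,"ay":0,"az":0,"jaw":-1},{"tx":-0.001,"ty":-0.045,"tz":0,"ax":0,"ay":0,"az":0,"jaw":-1},{"tx":-0.001,"ty":-0.045,"tz":0,"ax":0,"ay":0,"az":0,"jaw":-1},{"tx":-0.001,"ty":-0.045,"tz":0,"ax":0,"ay":0,"az":0,"jaw":-1}]'
python3 -m handwheel '[{"tx":-0.001,"ty":-0.045,"tz":0,"ax":0,"ay":0,"az":0,"jaw":-1},{"tx":-0.001,"ty":-0.045,"tz":0,"ax":0,"ay":0,"az":0,"jaw":-1},{"tx":-0.001,"ty":-0.045,"tz":0,"ax":0,"ay":0,"az":0,"jaw":-1},{"tx":-0.001,"ty":-0.045,"tz":0,"ax":0,"ay":0,"az":0,"jaw":-1},{"tx":-0.001,"ty":-0.045,"tz":0,"ax":0,"ay":0,"az":0,"jaw":-1},{"tx":-0.001,"ty":-0.045,"tz":0,"ax":0,"ay":0,"az":0,"jaw":-1},{"tx":-0.001,"ty":-0.045,"tz":0,"ax":0,"ay":0,"az":0,"jaw":-1},{"tx":-0.001,"ty":-0.045,"tz":0,"ax":0,"ay":0,"az":0,"jaw":-1},{"tx":-0.001,"ty":-0.045,"tz":0,"ax":0,"ay":0,"az":0,"jaw":-1},{"tx":-0.001,"ty":-0.045,"tz":0,"ax":0,"ay":0,"az":0,"jaw":-1}]'
python3 go.py .409 -.341 .2 178.6
```

```text
time: 18.15
ee_pos: [0.41, 0.1737, 0.2153]
tcp_rot: [-180.0, -0.0, 178.6]
wrist_force: [0.8, -0.4, -3.7]
opening: 0.0117
grasp_force: 120.9
time: 19.4
ee_pos: [0.4084, -0.276, 0.2155]
tcp_rot: [180.0, -0.0, 178.6]
wrist_force: [0.8, 0.2, -3.6]
opening: 0.0116
grasp_force: 120.9
t 19.4 pos [ 0.4084 -0.276   0.2155] [179.9965  -0.0421 178.6036] q6 -32.644912960246025
turn [ 0.0035 -0.0421  0.0036] then shift [-0.0022 -0.0649  0.0155]
```

```bash
python3 -m handwheel '[{"tx":-0.001,"ty":-0.034,"tz":0,"ax":0,"ay":0,"az":0,"jaw":-1},{"tx":-0.001,"ty":-0.022,"tz":0,"ax":0,"ay":0,"az":0,"jaw":-1},{"tx":0,"ty":-0.009,"tz":0.008,"ax":0,"ay":0,"az":0,"jaw":-1},{"tx":0,"ty":0,"tz":0.012,"ax":0,"ay":0,"az":0,"jaw":-1},{"tx":0,"ty":0,"tz":0.008,"ax":0,"ay":0,"az":0,"jaw":-1},{"tx":0,"ty":0,"tz":0.003,"ax":0,"ay":0,"az":0,"jaw":-1},{"tx":0,"ty":0,"tz":0,"ax":0,"ay":0,"az":0,"jaw":-1},{"tx":0,"ty":0,"tz":0,"ax":0,"ay":0,"az":0,"jaw":-1},{"tx":0,"ty":0,"tz":0,"ax":0,"ay":0,"az":0,"jaw":-1},{"tx":0,"ty":0,"tz":0,"ax":0,"ay":0,"az":0,"jaw":-1}]'
python3 - <<'E'
from h import *
from workcell import telemetry, optics
o=telemetry.get_obs();c={n:optics.camera(n) for n in("wrist","scene","side")};pickle.dump((o,c),open("d3.pkl","wb"));print(o["ee_pos"])
g=lambda im:np.clip(im.astype(float)*1.3,0,255).astype(np.uint8)[:,:,::-1]
w=g(c["wrist"]["color"])[0:330,120:520]
s=cv2.resize(g(c["scene"]["color"])[230:380,75:225],(390,390),interpolation=cv2.INTER_CUBIC)
cv2.imwrite("pics/a.png",cv2.hconcat([cv2.copyMakeBorder(w,0,60,0,0,cv2.BORDER_CONSTANT),s]))
E
```

```text
time: 20.65
ee_pos: [0.4099, -0.3396, 0.1852]
tcp_rot: [-180.0, 0.0, 178.6]
wrist_force: [1.1, -0.4, -3.8]
opening: 0.0117
grasp_force: 120.9
[ 0.40994411 -0.33962972  0.18524519]
```

View pics/a.png

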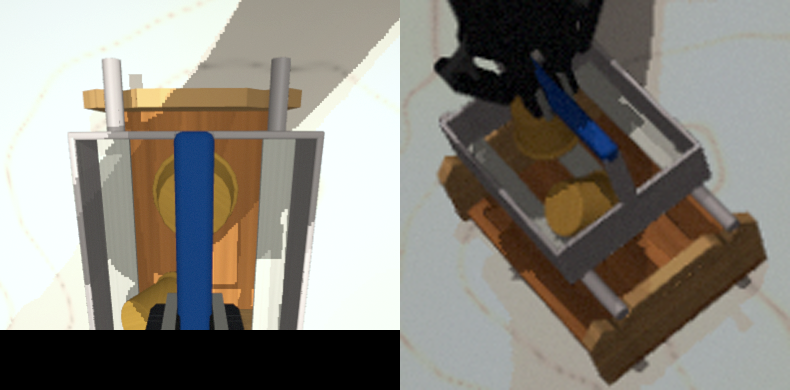

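The rods at x=112 and 281 in the wrist crop sit about 3 mm to the right of the board's centre (84–300), and the yaw looks aligned. I'll check the position along the stand's x.

Run:
```python
from h import *
np.set_printoptions(precision=4,suppress=True)
o,d=pickle.load(open("d3.pkl","rb"));c=d["wrist"];T=wristT(c,o)
ri=R.from_euler("xyz",o["tcp_rot"],degrees=True).inv()
def q(n,p,z): 
    P=np.r_[onz(c,(p[0]+120,p[1]),z,T),z];print(n,P,"tool",ri.apply(P-o["ee_pos"]))
u=o["ee_pos"][2]-.0948
q("rodL end",(112,58),u+.010);q("rodR end",(280,58),u+.010)
q("board L end",(84,91),.059);q("board R end",(301,91),.059)
q("board mid back L",(140,89),.074);q("board mid back R",(240,89),.074)
```

```text
rodL end [ 0.286  -0.3879  0.1004] tool [ 0.1227 -0.0513  0.0848]
rodR end [ 0.2886 -0.2863  0.1004] tool [0.1226 0.0503 0.0848]
board L end [ 0.2993 -0.4195  0.059 ] tool [ 0.1086 -0.0825  0.1263]
board R end [ 0.3035 -0.2602  0.059 ] tool [0.1084 0.0768 0.1262]
board mid back L [ 0.3009 -0.3761  0.074 ] tool [ 0.1082 -0.0391  0.1113]
board mid back R [ 0.3027 -0.307   0.074 ] tool [0.1081 0.0301 0.1112]
```

Along x it matches: rod end at 0.1227, board at 0.1085. I'll shift ty by −0.0025, lower 28 mm and look at the forces.

```bash
python3 -m handwheel '[{"tx":0,"ty":-0.0025,"tz":0.004,"ax":0,"ay":0,"az":0,"jaw":-1},{"tx":0,"ty":0,"tz":0.008,"ax":0,"ay":0,"az":0,"jaw":-1},{"tx":0,"ty":0,"tz":0.006,"ax":0,"ay":0,"az":0,"jaw":-1},{"tx":0,"ty":0,"tz":0.004,"ax":0,"ay":0,"az":0,"jaw":-1},{"tx":0,"ty":0,"tz":0.002,"ax":0,"ay":0,"az":0,"jaw":-1},{"tx":0,"ty":0,"tz":0.002,"ax":0,"ay":0,"az":0,"jaw":-1},{"tx":0,"ty":0,"tz":0.001,"ax":0,"ay":0,"az":0,"jaw":-1},{"tx":0,"ty":0,"tz":0,"ax":0,"ay":0,"az":0,"jaw":-1},{"tx":0,"ty":0,"tz":0,"ax":0,"ay":0,"az":0,"jaw":-1},{"tx":0,"ty":0,"tz":0,"ax":0,"ay":0,"az":0,"jaw":-1}]'
```

```text
time: 22.05
ee_pos: [0.4099, -0.3421, 0.1581]
tcp_rot: [-180.0, -0.0, 178.6]
wrist_force: [-1.0, 0.5, -4.3]
opening: 0.0119
grasp_force: 120.9
```

```bash
python3 -m handwheel '[{"tx":0,"ty":0,"tz":0.001,"ax":0,"ay":0,"az":0,"jaw":-1},{"tx":0,"ty":0,"tz":0.001,"ax":0,"ay":0,"az":0,"jaw":-1},{"tx":0,"ty":0,"tz":0,"ax":0,"ay":0,"az":0,"jaw":-1},{"tx":0,"ty":0,"tz":0,"ax":0,"ay":0,"az":0,"jaw":-1},{"tx":0,"ty":0,"tz":0,"ax":0,"ay":0,"az":0,"jaw":-1},{"tx":0,"ty":0,"tz":0,"ax":0,"ay":0,"az":0,"jaw":-1},{"tx":0,"ty":0,"tz":0,"ax":0,"ay":0,"az":0,"jaw":-1},{"tx":0,"ty":0,"tz":0,"ax":0,"ay":0,"az":0,"jaw":-1},{"tx":0,"ty":0,"tz":0,"ax":0,"ay":0,"az":0,"jaw":-1},{"tx":0,"ty":0,"tz":0,"ax":0,"ay":0,"az":0,"jaw":-1}]'
```

```text
time: 23.3
ee_pos: [0.4099, -0.3419, 0.157]
tcp_rot: [-180.0, 0.0, 178.6]
wrist_force: [-2.2, 4.0, 5.0]
opening: 0.0119
grasp_force: 122.2
```

Contact: the vertical force went from −4.3 to +5 N. I'll release and rise.

```bash
python3 -m handwheel '[{"tx":0,"ty":0,"tz":0,"ax":0,"ay":0,"az":0,"jaw":0},{"tx":0,"ty":0,"tz":0,"ax":0,"ay":0,"az":0,"jaw":0.5},{"tx":0,"ty":0,"tz":0,"ax":0,"ay":0,"az":0,"jaw":1},{"tx":0,"ty":0,"tz":0,"ax":0,"ay":0,"az":0,"jaw":1},{"tx":0,"ty":0,"tz":-0.015,"ax":0,"ay":0,"az":0,"jaw":1},{"tx":0,"ty":0,"tz":-0.03,"ax":0,"ay":0,"az":0,"jaw":1},{"tx":0,"ty":0,"tz":-0.04,"ax":0,"ay":0,"az":0,"jaw":1},{"tx":0,"ty":0,"tz":-0.03,"ax":0,"ay":0,"az":0,"jaw":1},{"tx":0,"ty":0,"tz":-0.01,"ax":0,"ay":0,"az":0,"jaw":1},{"tx":0,"ty":0,"tz":0,"ax":0,"ay":0,"az":0,"jaw":1}]'
python3 - <<'E'
from h import *
from workcell import telemetry, optics
o=telemetry.get_obs();c={n:optics.camera(n) for n in("wrist","scene","side")};print(o["ee_pos"])
g=lambda im:np.clip(im.astype(float)*1.3,0,255).astype(np.uint8)[:,:,::-1]
w=cv2.resize(g(c["wrist"]["color"])[0:400,100:540],(330,300))
s=cv2.resize(g(c["scene"]["color"])[230:380,75:225],(300,300),interpolation=cv2.INTER_CUBIC)
p=cv2.resize(g(c["scene"]["color"])[90:200,310:440],(355,300),interpolation=cv2.INTER_CUBIC)
e=cv2.resize(g(c["side"]["color"])[90:440,200:460],(275,300),interpolation=cv2.INTER_AREA)
cv2.imwrite("pics/f.png",cv2.vconcat([cv2.hconcat([w,s]),cv2.hconcat([p,e])]))
E
```

```text
time: 24.55
ee_pos: [0.41, -0.3422, 0.2813]
tcp_rot: [-180.0, 0.0, 178.6]
wrist_force: [0.7, -0.1, 0.2]
opening: 0.0856
grasp_force: 0.0
[ 0.41001733 -0.34217702  0.28132795]
```

View pics/f.png

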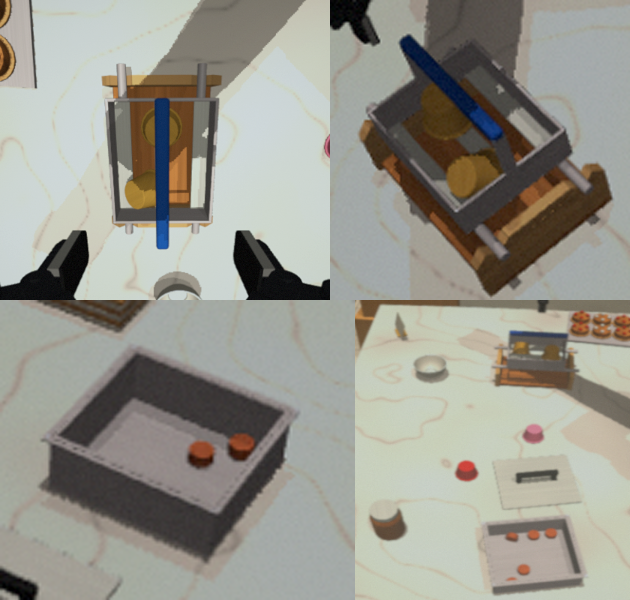

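The sieve sits level in the notches with both moulds in it. All five weights are in the pan (side crop: three near (530,533), one at (523,569), one at (511,578)), and the lid lies flat and clear of the pan.

```bash
python3 -c "
from workcell import workorder;print(workorder.job_done())"
```

```text
the job is handed in; nothing more can be done
None
```

I handed the job in at about 24.7 s of the 58 s allowed; no verdict came back, but the last pictures show the lid flat on the worktop, all five weights in the pan, and the sieve let go and level in the stand's notches with both moulds in it.

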